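Select the next storage level and call it

ROBOT

A 6-joint arm with a two-finger parallel gripper is mounted at the origin on the work surface. World frame = base frame: x ahead of the robot, y to its left, z up, the work surface at z = 0. Lengths are in m, angles in rad, forces in N, time in s.
With the tool pointing down it reaches from about 0.4 to 0.825 m from the base axis. Payload 7 kg.
Tool frame: the origin (TCP) lies midway between the tips of the shut fingers; the grasp point (between the pads) lies hold_point_z behind it (hold_point_z is the distance from the TCP to the grasp point, in m); z points along the fingers, y is the line along which they close (so a half turn about z gives the same grasp; the last joint's range is limited). The gripper opens to 88 mm and grips with 3 to 60 N. Pads are 19 mm wide; open, the fingers measure 130 mm over their backs; the gripper's body (78 mm by 193 mm) begins 47 mm behind the grasp point.
Start: joints at [1.55, 0.359, 0.012, 0, -1.224, -0.288], TCP at [0.205, 0.643, 0.227] pointing down, gripper open.
Joint ranges: [-3.07, 3.07], [-1.43, 2.12], [-1.02, 1.25], [-3.03, 1.67], [-3.05, -0], [-3.03, 3.03]. Speed limits (rad/s): [2.39, 2.39, 3.01, 3.14, 3.14, 3.14].

INTERFACE

Orientations are given as [roll, pitch, yaw] about the fixed x, y, z axes, in that order (R = Rz(yaw) Ry(pitch) Rx(roll)).
In Python, from station import * gives the robot as it stands.
- The arm moves only by the tool apply_moves, never from a script. Its argument "steps" is a list of rows, each an object with "translation": the shift along the world's x, y, z scaled (see below), a list of three; "rotation": the turn, a rotation vector about the world's x, y, z scaled (see below), a list of three. A call has exactly 10 rows; each row is the pose to reach, as a shift and turn from the pose commanded when the call began; what a row does not reach only later rows make up. The controller multiplies each number of a shift by 250 mm and each number of a turn by 30 degrees. A row lasts 1/12 s, in which the tool goes at most 41.7 mm and 7.16 degrees, less where a joint would pass 70% of its speed; a pose out of reach is approached as far as the arm can. A call with a number of a shift or a turn outside -1 to 1 is refused whole. A call with a gripper value outside its range is refused whole. "jaw" is the closure, from -1 (fully open) to 1 (shut), so that 0 is half open, set as the call begins (left out, the last holds). The fingers move at their own pace and stop on an object; "newtons" is the grip in N (left out, the last holds). Time passes only in rows, so rows that repeat a pose let the fingers close, or fill a call up. It gives the time, the measured TCP pose, the force, the opening and the grip force at its end, in the units of the state.
- get_state(): the state, without advancing time (a new reading comes with each control period).
- grab_frame(name): name is "scene" or "side" or "wrist"; returns the picture (420x560x3 uint8, blue, green, red); there is no depth.
- camera_model(name): a dict with "fx", "fy", "cx", "cy" (pixels), "xyz" and "rotation" of the camera in the world. Camera axes: x right, y down, z forward; pixel columns grow to the right and rows downward; lengths in m; the calibration is good to about 2 mm. A picture is of the moment at which its call begins: read the wrist's pose just before it. camera_model takes no time and is no camera call; for the wrist camera it gives the pose at the moment of the call.
- job_done(): hands the job in; it is judged then, once.
The state is a dict: "t": time; "q": joint angles; "qd": joint speeds; "joint_efforts": joint torques, N m; "eef_pos": TCP position; "ee_rot": TCP orientation; "force": force on the tool from outside, world axes, zero at the start; "moment": the same for the moment, N m; "width": finger opening in m; "gripper_force": force on a finger pad.
Only numpy, scipy, OpenCV 4.12 (cv2) and the standard library are available. Lean on these libraries where they do the work, as an engineer would, in place of code of your own. Each camera call takes 0.05 s, during which the arm holds its last target. There are 200 camera calls.

TASK

Using only a fingertip, turn the big knurled dial one click clockwise (seen from above), from the one-dot mark until it clicks in at the two-dot mark and no further; only then press the round push button on its little box fully down and let it come back up. Do not grip or lift anything, do not push the two units along the counter, and leave the key-switch box, blue bin, steel bush and tape roll where they are.

Things in the scene. Friction and masses are not known exactly. Their poses are not given: they have to be found in the camera images.
- selector: Grey free-standing unit on rubber feet, black top plate, 170 (x) x 160 (y) x 50 mm high, 1.9 kg; the dial is on its middle. Origin under its centre, z up. 69 mm from the dial's axis white dots mark three clicks: one dot at +40 degrees from the unit's x axis (counter-clockwise from above), two dots on the x axis, three at -40 degrees.
- dial_top (a point): Centre of the dial's flat top, on its upright axis, 80 mm above the counter. Bare metal disc 116 mm across, 25 mm tall, knurled rim and roughened top, too wide to grip. Sprung bearing: it sinks from about 3.5 N of downward push, to a stop 4 mm down at about 11.5 N. A fingertip pressed on the top near the rim (or against the rim) and moved round carries the dial by friction.
- dial_mark (a point): Point on the black pointer line of the dial's top face, 50 mm from the axis; it turns with the dial. The line is flush: there is nothing to hook on.
- dial (a joint): Angle of the dial, rad, growing clockwise seen from above. Clicks at 0 (one dot, its start), 0.70 (two dots), 1.40 (three dots); end stops just beyond. Resistance at most about 0.06 N m. Past about 0.38 the spring draws it on to 0.70 by itself; past about 1.05, to 1.40.
- button_box: Grey box 76 x 76 x 44 mm high on rubber feet, 0.9 kg, with one round grey push button on its top; stands to the left or right of the selector unit. Origin under its centre, z up.
- call_top (a point): Centre of the top of the round push button (30 mm across) on the button box; pressed straight down.
- call (a joint): Travel of the push button, m: 0 released, 0.006 fully down (about 5 N); springs back.
- key_box: Bystander: a box like the button box, on the other side, but with a key switch on top (black collar with an upright bar, 70 mm high overall). 0.9 kg. Origin under its centre. Leave alone.
- bin: Bystander: empty blue open parts bin 100 x 140 x 60 mm high, beyond the selector unit; origin under its centre.
- bush: Bystander: steel flanged bush, 56 mm across the flange at the bottom, 32 mm spigot, 45 mm tall, standing beyond the selector unit; origin under its centre.
- tape: Bystander: cardboard-brown tape roll lying flat, 90 mm across, 60 mm hole, 30 mm high, between the robot and the units; origin under its centre.
There are look-alikes about, which are no part of the job. Leave any yellow look-alike of the button_box alone.

How it is judged:
By the outcome, as a careful person would: the job done as asked, in the order asked, and still so for the second after the job is handed in, with the robot touching nothing.
It also fails if it takes over 42 s, if anything falls off the work surface, if the arm or the gripper's body presses on something with over 40 N, if the wrist force passes 120 N, or if a joint passes its speed limit or range.

## Working session

There is one attempt and no reset: what is moved stays moved. The work goes in short steps, Python scripts to look and compute and a tool call to move; the robot and the scene stay as the last step left them, time stands still between calls to the robot, and variables do not carry over. Pictures are saved under pics/ and viewed, at most 10 in all, crops included, and the job is handed in when it is done.

Besides the shell and the picture viewer there is one more tool, called after ">>>" by a JSON object that holds its "op" and its "data". apply_moves: Moves the arm, as the interface text tells. Shifts and turns lie within -1 to 1; 1 stands for 250 mm of shift or 30 degrees of turn. Its arguments: {"type":"object","properties":{"steps":{"type":"array"},"jaw":{"type":"number"},"newtons":{"type":"number"}},"required":["steps"]}

```bash
mkdir -p pics; ls
python3 - <<'E'
from station import *
import cv2,json
print(get_state())
for n in ("scene","side"):
    print(n,camera_model(n)); cv2.imwrite(f"pics/{n}0.png",grab_frame(n))
E
```

```text
pics
{'t': 0.0, 'q': array([ 1.55010396e+00,  3.59425481e-01,  1.10248485e-02, -3.40152373e-04,
       -1.22409649e+00, -2.88088264e-01]), 'qd': array([-1.79790193e-03, -2.44787555e-03, -1.12460414e-03, -8.58821250e-04,
       -2.58717912e-05,  1.41826053e-03]), 'joint_efforts': array([ 9.08765778e-04, -5.82712841e+01,  2.93042529e+01,  6.99683368e+00,
        6.95352210e-03, -1.65289262e-04]), 'eef_pos': array([0.20501853, 0.64258186, 0.22558473]), 'ee_rot': array([ 3.13987109e+00, -1.76695772e-04, -3.08896332e-01]), 'force': array([-0.52807467,  0.15706588,  0.42167184]), 'moment': array([-0.01828328, -0.01650126,  0.01216354]), 'gripper_force': 0.0, 'width': 0.08757275128804581}
scene {'fx': 447.39743307251837, 'fy': 447.39743307251837, 'cx': 282.9575982206905, 'cy': 213.73811850771622, 'xyz': array([1.38304165, 0.13464815, 0.65475783]), 'rotation': array([-2.16094472,  0.00229882,  1.77345272])}
side {'fx': 487.0582277981317, 'fy': 487.0582277981317, 'cx': 283.52196713881824, 'cy': 212.5406339034598, 'xyz': array([ 0.01841992, -0.78394757,  0.73953913]), 'rotation': array([-2.21756128, -0.00666653, -0.62902717])}
```

View pics/scene0.png

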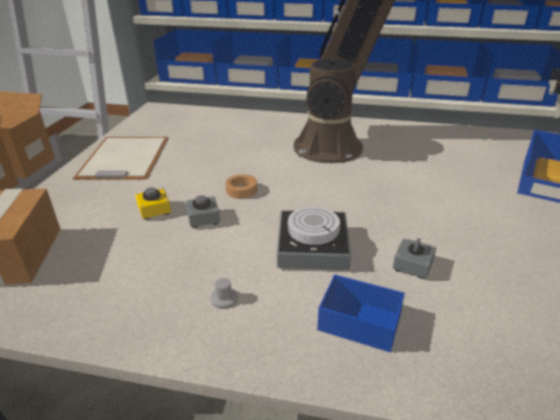

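View pics/side0.png

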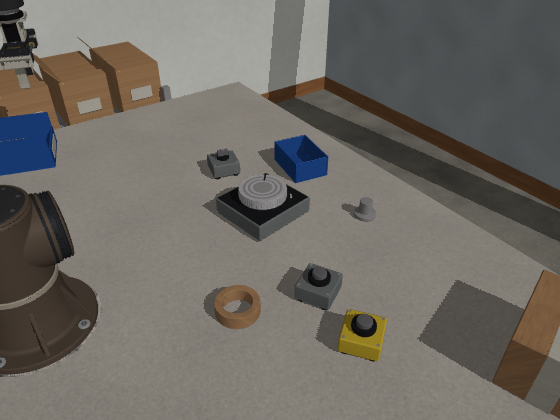

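The views show these candidates: grey button box (scene 202,203; side 319,275), yellow look-alike (152,195; side 364,325), which I will leave alone, and the key box with an upright bar (416,248; side 223,155). The dial is at scene (314,220) and side (263,188), with its pointer near (327,228). I choose the grey round-button box.

```bash
cat > h.py <<'E'
import numpy as np, cv2
from scipy.spatial.transform import Rotation as R
from station import *
def cam(n):
    m=camera_model(n); return m, R.from_euler('xyz',m['rotation']).as_matrix()
def ray(n,u,v,z,mr=None):
    m,r=mr or cam(n); d=r@np.array([(u-m['cx'])/m['fx'],(v-m['cy'])/m['fy'],1]); c=np.array(m['xyz'])
    return c+d*(z-c[2])/d[2]
def proj(n,p,mr=None):
    m,r=mr or cam(n); q=r.T@(np.array(p)-m['xyz']); return q[0]/q[2]*m['fx']+m['cx'],q[1]/q[2]*m['fy']+m['cy']
E
python3 - <<'E'
from h import *
np.set_printoptions(precision=4,suppress=True)
print(proj('scene',[0,0,0]),proj('side',[0,0,0]))
for n,l in {'scene':dict(dial=(314,220,.08),btn=(202,201,.058),key=(417,241,.07),ptr=(327,228,.08),d1=(292,243,.05),d2=(314,247,.05),d3=(337,246,.05),bush=(223,286,.045),tape=(241,183,.03)),
 'side':dict(dial=(263,188,.08),btn=(319,273,.058),key=(223,152,.07),ptr=(265,178,.08),bush=(366,202,.045),tape=(238,301,.03))}.items():
    for k,v in l.items(): print(n,k,ray(n,*v))
s=cv2.imread('pics/scene0.png')[170:290,170:450]; cv2.imwrite('pics/crop0.png',cv2.resize(s,None,fx=2.8,fy=2.8,interpolation=cv2.INTER_CUBIC))
E
```

```text
(np.float64(326.73620571805185), np.float64(147.1020843527901)) (np.float64(34.51765275787682), np.float64(322.36473557568))
scene dial [0.5538 0.0345 0.08  ]
scene btn [ 0.4945 -0.2564  0.058 ]
scene key [0.5742 0.2614 0.07  ]
scene ptr [0.5788 0.0671 0.08  ]
scene d1 [ 0.6089 -0.0054  0.05  ]
scene d2 [0.6134 0.0444 0.05  ]
scene d3 [0.5999 0.0932 0.05  ]
scene bush [ 0.7661 -0.1144  0.045 ]
scene tape [ 0.3415 -0.2007  0.03  ]
side dial [0.5533 0.0277 0.08  ]
side btn [ 0.493  -0.2598  0.058 ]
side key [0.5706 0.2478 0.07  ]
side ptr [0.5821 0.0613 0.08  ]
side bush [ 0.7523 -0.1254  0.045 ]
side tape [ 0.3348 -0.2065  0.03  ]
```

View pics/crop0.png

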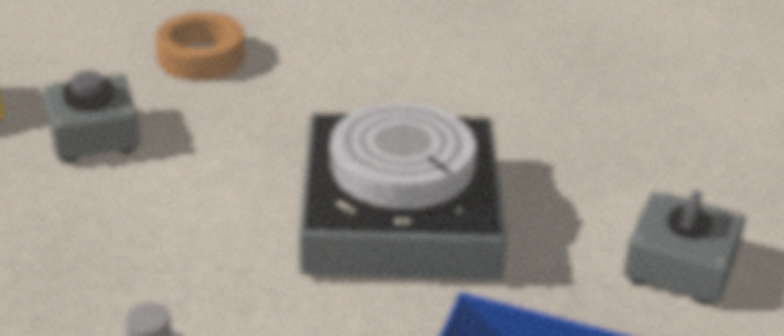

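>>> {"op": "apply_moves", "data": {"steps": [{"translation": [0.04, -0.082, 0], "rotation": [0, 0, 0]}, {"translation": [0.08, -0.164, 0.01], "rotation": [0, 0, 0]}, {"translation": [0.12, -0.25, 0.02], "rotation": [0, 0, 0]}, {"translation": [0.18, -0.36, 0.04], "rotation": [0, 0, 0]}, {"translation": [0.24, -0.48, 0.06], "rotation": [0, 0, 0]}, {"translation": [0.3, -0.6, 0.08], "rotation": [0, 0, 0]}, {"translation": [0.36, -0.72, 0.1], "rotation": [0, 0, 0]}, {"translation": [0.42, -0.84, 0.1], "rotation": [0, 0, 0]}, {"translation": [0.46, -0.92, 0.1], "rotation": [0, 0, 0]}, {"translation": [0.5, -1.0, 0.1], "rotation": [0, 0, 0]}], "jaw": 1, "newtons": 10}}

```text
t: 0.93
eef_pos: [0.3306, 0.3913, 0.2516]
ee_rot: [-3.142, 0.0, -0.309]
force: [-0.5, 0.8, 1.0]
width: 0.0264
gripper_force: 0.0
```

>>> {"op": "apply_moves", "data": {"steps": [{"translation": [0.05, -0.1, 0], "rotation": [0, 0, 0]}, {"translation": [0.1, -0.2, 0], "rotation": [0, 0, 0]}, {"translation": [0.15, -0.31, 0], "rotation": [0, 0, 0]}, {"translation": [0.2, -0.42, 0], "rotation": [0, 0, 0]}, {"translation": [0.25, -0.53, 0], "rotation": [0, 0, 0]}, {"translation": [0.3, -0.64, 0], "rotation": [0, 0, 0]}, {"translation": [0.35, -0.75, 0], "rotation": [0, 0, 0]}, {"translation": [0.4, -0.86, 0], "rotation": [0, 0, 0]}, {"translation": [0.45, -0.95, 0], "rotation": [0, 0, 0]}, {"translation": [0.5, -1.0, 0], "rotation": [0, 0, 0]}]}}

```text
t: 1.77
eef_pos: [0.4551, 0.1407, 0.2516]
ee_rot: [3.141, 0.0, -0.31]
force: [-0.4, 0.2, 0.4]
width: 0.0001
gripper_force: 0.0
```

Run:
```python
from h import *
np.set_printoptions(precision=4,suppress=True)
s=get_state();print(s['t'],s['eef_pos'],s['ee_rot'],s['width'],s['force'])
m,r=cam('wrist');print(m['xyz'],r[:,2])
print(proj('wrist',[.5536,.031,.08]),proj('wrist',[.494,-.258,.058]))
cv2.imwrite('pics/w1.png',grab_frame('wrist'))
```

```text
1.7667 [0.4551 0.1407 0.2516] [ 3.1414  0.0003 -0.3098] 0.00012969844390690188 [-0.4334  0.1598  0.4211]
[0.5279 0.1178 0.4101] [-0.2698  0.0864 -0.959 ]
(np.float64(352.4341862683085), np.float64(60.62078625699377)) (np.float64(636.8972745546173), np.float64(30.744065155074225))
```

View pics/w1.png

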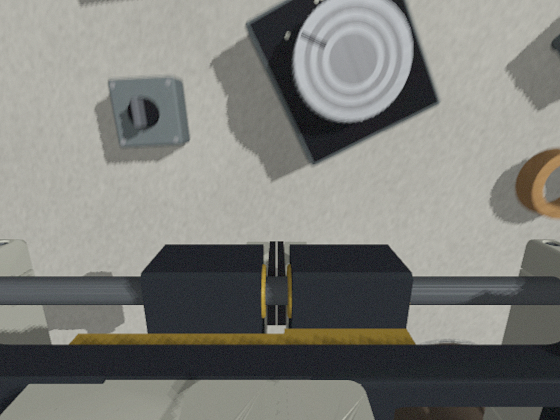

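The wrist view shows the dial centred at about (353,59), within 1 px of the predicted (352,61). Its pointer is at (314,40) by the single dot, and the key box is at (148,110). The dial centre is therefore about (0.554, 0.031), and I'll press on the robot side of it.

>>> {"op": "apply_moves", "data": {"steps": [{"translation": [0.03, -0.07, -0.07], "rotation": [0, 0, 0]}, {"translation": [0.06, -0.14, -0.14], "rotation": [0, 0, 0]}, {"translation": [0.1, -0.22, -0.22], "rotation": [0, 0, 0]}, {"translation": [0.14, -0.31, -0.31], "rotation": [0, 0, 0]}, {"translation": [0.18, -0.39, -0.4], "rotation": [0, 0, 0]}, {"translation": [0.21, -0.46, -0.48], "rotation": [0, 0, 0]}, {"translation": [0.228, -0.5, -0.56], "rotation": [0, 0, 0]}, {"translation": [0.228, -0.5, -0.62], "rotation": [0, 0, 0]}, {"translation": [0.228, -0.5, -0.65], "rotation": [0, 0, 0]}, {"translation": [0.228, -0.5, -0.65], "rotation": [0, 0, 0]}]}}

```text
t: 2.65
eef_pos: [0.5109, 0.0175, 0.0873]
ee_rot: [3.139, 0.003, -0.309]
force: [-0.4, 0.1, 0.2]
width: 0.0005
gripper_force: 0.0
```

>>> {"op": "apply_moves", "data": {"steps": [{"translation": [0, 0, -0.003], "rotation": [0, 0, 0]}, {"translation": [0, 0, -0.006], "rotation": [0, 0, 0]}, {"translation": [0, 0, -0.009], "rotation": [0, 0, 0]}, {"translation": [0, 0, -0.012], "rotation": [0, 0, 0]}, {"translation": [0, 0, -0.015], "rotation": [0, 0, 0]}, {"translation": [0, 0, -0.018], "rotation": [0, 0, 0]}, {"translation": [0, 0, -0.021], "rotation": [0, 0, 0]}, {"translation": [0, 0, -0.024], "rotation": [0, 0, 0]}, {"translation": [0, 0, -0.026], "rotation": [0, 0, 0]}, {"translation": [0, 0, -0.026], "rotation": [0, 0, 0]}]}}

```text
t: 3.48
eef_pos: [0.5121, 0.018, 0.0824]
ee_rot: [3.141, 0.0, -0.309]
force: [-0.3, 0.8, -0.7]
width: 0.0006
gripper_force: 0.0
```

>>> {"op": "apply_moves", "data": {"steps": [{"translation": [0, 0, -0.002], "rotation": [0, 0, 0]}, {"translation": [0, 0, -0.004], "rotation": [0, 0, 0]}, {"translation": [0, 0, -0.006], "rotation": [0, 0, 0]}, {"translation": [0, 0, -0.008], "rotation": [0, 0, 0]}, {"translation": [0, 0, -0.01], "rotation": [0, 0, 0]}, {"translation": [0, 0, -0.012], "rotation": [0, 0, 0]}, {"translation": [0, 0, -0.014], "rotation": [0, 0, 0]}, {"translation": [0, 0, -0.016], "rotation": [0, 0, 0]}, {"translation": [0, 0, -0.018], "rotation": [0, 0, 0]}, {"translation": [0, 0, -0.018], "rotation": [0, 0, 0]}]}}

```text
t: 4.32
eef_pos: [0.512, 0.0179, 0.0783]
ee_rot: [3.141, 0.0, -0.309]
force: [-0.9, -0.4, 5.3]
width: 0.0007
gripper_force: 2.8
```

>>> {"op": "apply_moves", "data": {"steps": [{"translation": [0, 0, -0.003], "rotation": [0, 0, 0]}, {"translation": [0, 0, -0.005], "rotation": [0, 0, 0]}, {"translation": [-0.002, 0.006, -0.005], "rotation": [0, 0, 0]}, {"translation": [-0.0036, 0.013, -0.005], "rotation": [0, 0, 0]}, {"translation": [-0.005, 0.019, -0.005], "rotation": [0, 0, 0]}, {"translation": [-0.006, 0.025, -0.005], "rotation": [0, 0, 0]}, {"translation": [-0.0068, 0.031, -0.005], "rotation": [0, 0, 0]}, {"translation": [-0.0072, 0.037, -0.005], "rotation": [0, 0, 0]}, {"translation": [-0.0076, 0.043, -0.005], "rotation": [0, 0, 0]}, {"translation": [-0.008, 0.049, -0.005], "rotation": [0, 0, 0]}]}}

```text
t: 5.15
eef_pos: [0.5104, 0.0301, 0.0774]
ee_rot: [3.142, -0.001, -0.309]
force: [-1.7, -1.2, 7.1]
width: 0.0006
gripper_force: 3.7
```

Run:
```python
from h import *
np.set_printoptions(precision=4,suppress=True)
s=get_state();print(s['t'],s['eef_pos'],s['force'],s['moment'])
a=np.deg2rad
m=cam('scene')
for ang in (50,30,10): print(ang,proj('scene',[.554+.04*np.cos(a(ang)),.031+.04*np.sin(a(ang)),.077],m))
f=grab_frame('scene')[190:280,260:370]; w=grab_frame('wrist')
cv2.imwrite('pics/c2.png',np.hstack([cv2.resize(f,(513,420),interpolation=cv2.INTER_CUBIC),w[:, 140:420]]))
```

```text
5.15 [0.5104 0.0301 0.0774] [-1.7134 -1.2306  7.0705] [-0.6206  0.6394 -0.0531]
50 (np.float64(324.4184516588143), np.float64(229.049544276896))
30 (np.float64(319.0811262996938), np.float64(230.82018717157214))
10 (np.float64(312.8700516871618), np.float64(231.3759359875407))
```

View pics/c2.png

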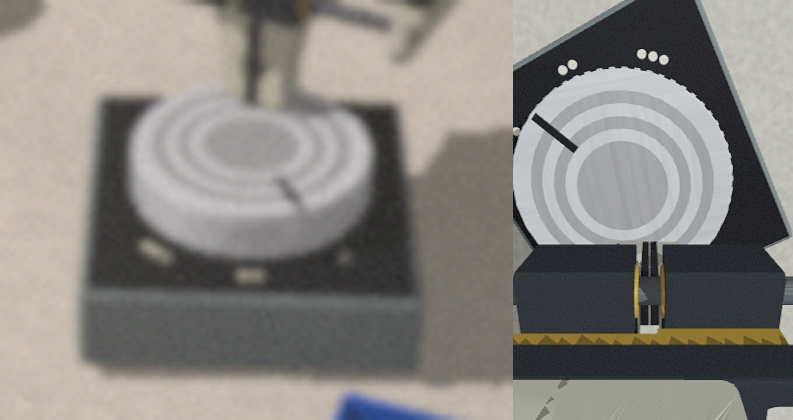

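The pointer has left the one-dot mark (wrist picture (555,133), dots at (516,131), (567,68) and (652,57)), so friction is carrying the dial. I'll continue the arc.

>>> {"op": "apply_moves", "data": {"steps": [{"translation": [0, 0.006, 0], "rotation": [0, 0, 0]}, {"translation": [0.0004, 0.0124, 0], "rotation": [0, 0, 0]}, {"translation": [0.0008, 0.0185, 0], "rotation": [0, 0, 0]}, {"translation": [0.0012, 0.025, 0], "rotation": [0, 0, 0]}, {"translation": [0.002, 0.031, 0], "rotation": [0, 0, 0]}, {"translation": [0.0032, 0.037, 0], "rotation": [0, 0, 0]}, {"translation": [0.0045, 0.043, 0], "rotation": [0, 0, 0]}, {"translation": [0.006, 0.049, 0], "rotation": [0, 0, 0]}, {"translation": [0.0078, 0.055, 0], "rotation": [0, 0, 0]}, {"translation": [0.0078, 0.055, 0], "rotation": [0, 0, 0]}]}}

```text
t: 6.08
eef_pos: [0.5131, 0.0446, 0.0776]
ee_rot: [-3.14, -0.002, -0.308]
force: [-1.6, 0.9, 8.1]
width: 0.0003
gripper_force: 3.8
```

Run:
```python
from h import *
np.set_printoptions(precision=4,suppress=True)
s=get_state();print(s['t'],s['eef_pos'],s['force'],s['moment'])
mr=cam('wrist'); w=grab_frame('wrist'); cv2.imwrite('pics/w3.png',w)
# dots: bright blobs on black plate; pointer: dark on dial. sample rings about centre
c=np.array([.554,.031]); g=cv2.cvtColor(w,cv2.COLOR_BGR2GRAY)
for r,z,f,name in ((.05,.0775,np.argmin,'ptr'),(.035,.0775,np.argmin,'ptr'),(.069,.05,np.argmax,'dots')):
    A=np.arange(-50,75,1.); v=[]
    for a in np.deg2rad(A):
        u=proj('wrist',[*(c+r*np.array([np.cos(a),np.sin(a)])),z],mr); v.append(int(g[int(round(u[1])),int(round(u[0]))]) if 0<=u[0]<559 and 0<=u[1]<235 else -1)
    v=np.array(v); print(name,[(int(a),int(x)) for a,x in zip(A,v) if x>=0 and (x<90 if name=='ptr' else x>110)])
```

```text
6.0833 [0.5131 0.0446 0.0776] [-1.641   0.9341  8.1041] [0.3416 0.4104 0.0061]
ptr [(12, 39), (13, 44), (14, 36), (15, 29)]
ptr [(11, 49), (12, 39), (13, 41), (14, 35), (15, 42), (16, 30)]
dots [(-38, 196), (-37, 214), (-36, 214), (-35, 218), (-33, 121), (-32, 217), (-31, 215), (-30, 214), (-29, 172), (-27, 219), (-26, 216), (-25, 215), (-24, 219), (6, 205), (7, 214), (8, 213), (9, 220), (11, 217), (12, 213), (13, 210), (14, 215), (49, 189), (50, 146), (51, 150), (52, 156)]
```

View pics/w3.png

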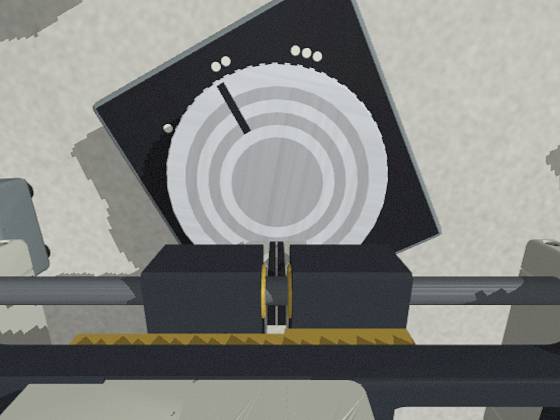

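The pointer (235,105) is at about 13.5°, against 10° for the two-dot mark, so the spring should take it the rest of the way. I'll lift off.

>>> {"op": "apply_moves", "data": {"steps": [{"translation": [0, 0, 0.01], "rotation": [0, 0, 0]}, {"translation": [0, 0, 0.03], "rotation": [0, 0, 0]}, {"translation": [0, 0, 0.06], "rotation": [0, 0, 0]}, {"translation": [0, 0, 0.1], "rotation": [0, 0, 0]}, {"translation": [0, 0, 0.14], "rotation": [0, 0, 0]}, {"translation": [0, 0, 0.17], "rotation": [0, 0, 0]}, {"translation": [0, 0, 0.2], "rotation": [0, 0, 0]}, {"translation": [0, 0, 0.2], "rotation": [0, 0, 0]}, {"translation": [0, 0, 0.2], "rotation": [0, 0, 0]}, {"translation": [0, 0, 0.2], "rotation": [0, 0, 0]}]}}

```text
t: 6.97
eef_pos: [0.5118, 0.044, 0.1266]
ee_rot: [3.142, 0.0, -0.309]
force: [-0.3, -0.3, 0.5]
width: 0.0004
gripper_force: 0.0
```

```bash
cat >> h.py <<'E'
def angles(tag,z=.08):
    s=get_state(); print(s['t'],s['eef_pos'].round(4),s['force'].round(1))
    mr=cam('wrist'); w=grab_frame('wrist'); cv2.imwrite(f'pics/{tag}.png',w)
    c=np.array([.554,.031]); g=cv2.cvtColor(w,cv2.COLOR_BGR2GRAY)
    for r,zz,name in ((.05,z,'ptr'),(.035,z,'ptr'),(.069,.05,'dots')):
        o=[]
        for A in range(-50,75):
            a=np.deg2rad(A); u=proj('wrist',[*(c+r*np.array([np.cos(a),np.sin(a)])),zz],mr)
            if 0<=u[0]<559 and 0<=u[1]<235:
                x=int(g[int(round(u[1])),int(round(u[0]))])
                if (x<90 if name=='ptr' else x>130): o.append(A)
        print(name,o)
E
python3 -c "
from h import *
angles('w4')"
```

```text
6.9667 [0.5118 0.044  0.1266] [-0.3 -0.3  0.5]
ptr [9, 10, 11, 12]
ptr [9, 10, 11, 12, 13]
dots [-38, -37, -36, -35, -32, -31, -30, -27, -26, -25, -24, 6, 7, 8, 9, 11, 12, 13, 14, 49, 50, 51, 52]
```

The dial has settled on two dots (pointer 10.5° against 10°), and the dots haven't shifted. Next, the button.

>>> {"op": "apply_moves", "data": {"steps": [{"translation": [-0.02, -0.05, 0.05], "rotation": [0, 0, 0]}, {"translation": [-0.04, -0.15, 0.1], "rotation": [0, 0, 0]}, {"translation": [-0.06, -0.27, 0.12], "rotation": [0, 0, 0]}, {"translation": [-0.08, -0.4, 0.12], "rotation": [0, 0, 0]}, {"translation": [-0.11, -0.54, 0.12], "rotation": [0, 0, 0]}, {"translation": [-0.14, -0.68, 0.12], "rotation": [0, 0, 0]}, {"translation": [-0.17, -0.82, 0.12], "rotation": [0, 0, 0]}, {"translation": [-0.19, -0.92, 0.12], "rotation": [0, 0, 0]}, {"translation": [-0.2, -1.0, 0.12], "rotation": [0, 0, 0]}, {"translation": [-0.2, -1.0, 0.12], "rotation": [0, 0, 0]}]}}

```text
t: 7.85
eef_pos: [0.461, -0.2086, 0.1561]
ee_rot: [3.141, 0.002, -0.312]
force: [-0.2, -0.4, 0.9]
width: 0.0003
gripper_force: 0.0
```

Run:
```python
from h import *
s=get_state();print(s['t'],s['eef_pos'].round(4))
mr=cam('wrist');print(proj('wrist',[.494,-.258,.058],mr))
cv2.imwrite('pics/w5.png',grab_frame('wrist'))
```

```text
7.85 [ 0.461  -0.2086  0.1561]
(np.float64(321.17279879777465), np.float64(152.14480337159986))
```

View pics/w5.png

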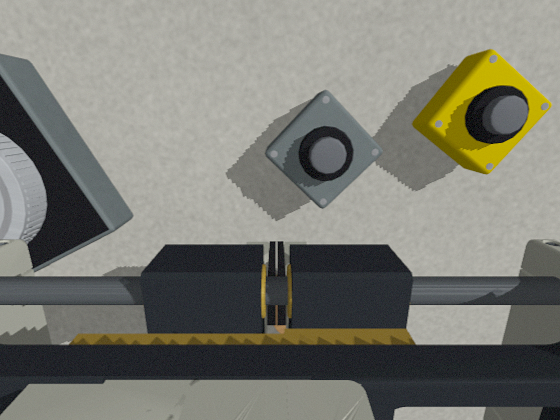

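The grey button top is at (327,154). The box corner screws are at (326,99), (379,152), (324,202) and (274,153). The yellow look-alike is at (505,113), clear to the right.

Run:
```python
from h import *
c=np.mean([ray('wrist',u,v,.044) for u,v in((326,99),(379,152),(324,202),(274,153))],0);print(c)
for z in (.05,.056,.06,.064,.07):
    print(z,ray('wrist',327,154,z),ray('scene',202,200,z),ray('side',319,272,z))
```

```text
[ 0.49042263 -0.26188109  0.044     ]
0.05 [ 0.4900049 -0.2619417  0.05     ] [ 0.4780754  -0.26329123  0.05      ] [ 0.50035803 -0.25145638  0.05      ]
0.056 [ 0.49100786 -0.26122806  0.056     ] [ 0.48705387 -0.25934314  0.056     ] [ 0.49616446 -0.25608984  0.056     ]
0.06 [ 0.49167649 -0.2607523   0.06      ] [ 0.49303951 -0.25671109  0.06      ] [ 0.49336875 -0.2591788   0.06      ]
0.064 [ 0.49234513 -0.26027654  0.064     ] [ 0.49902516 -0.25407903  0.064     ] [ 0.49057304 -0.26226777  0.064     ]
0.07 [ 0.49334809 -0.25956291  0.07      ] [ 0.50800362 -0.25013094  0.07      ] [ 0.48637947 -0.26690123  0.07      ]
```

>>> {"op": "apply_moves", "data": {"steps": [{"translation": [0.02, -0.03, -0.03], "rotation": [0, 0, 0]}, {"translation": [0.04, -0.06, -0.07], "rotation": [0, 0, 0]}, {"translation": [0.06, -0.1, -0.12], "rotation": [0, 0, 0]}, {"translation": [0.08, -0.14, -0.17], "rotation": [0, 0, 0]}, {"translation": [0.1, -0.18, -0.21], "rotation": [0, 0, 0]}, {"translation": [0.115, -0.2, -0.25], "rotation": [0, 0, 0]}, {"translation": [0.12, -0.212, -0.28], "rotation": [0, 0, 0]}, {"translation": [0.12, -0.212, -0.3], "rotation": [0, 0, 0]}, {"translation": [0.12, -0.212, -0.32], "rotation": [0, 0, 0]}, {"translation": [0.12, -0.212, -0.32], "rotation": [0, 0, 0]}]}}

```text
t: 8.73
eef_pos: [0.4915, -0.2584, 0.0758]
ee_rot: [-3.142, 0.002, -0.309]
force: [-0.3, 0.4, 0.1]
width: 0.0003
gripper_force: 0.0
```

>>> {"op": "apply_moves", "data": {"steps": [{"translation": [0, 0, -0.004], "rotation": [0, 0, 0]}, {"translation": [0, 0, -0.01], "rotation": [0, 0, 0]}, {"translation": [0, 0, -0.016], "rotation": [0, 0, 0]}, {"translation": [0, 0, -0.023], "rotation": [0, 0, 0]}, {"translation": [0, 0, -0.03], "rotation": [0, 0, 0]}, {"translation": [0, 0, -0.037], "rotation": [0, 0, 0]}, {"translation": [0, 0, -0.044], "rotation": [0, 0, 0]}, {"translation": [0, 0, -0.052], "rotation": [0, 0, 0]}, {"translation": [0, 0, -0.06], "rotation": [0, 0, 0]}, {"translation": [0, 0, -0.06], "rotation": [0, 0, 0]}]}}

```text
t: 9.57
eef_pos: [0.4922, -0.259, 0.0617]
ee_rot: [3.142, 0.0, -0.309]
force: [0.1, 1.5, 4.0]
width: 0.0006
gripper_force: 2.0
```

>>> {"op": "apply_moves", "data": {"steps": [{"translation": [0, 0, -0.001], "rotation": [0, 0, 0]}, {"translation": [0, 0, -0.002], "rotation": [0, 0, 0]}, {"translation": [0, 0, -0.003], "rotation": [0, 0, 0]}, {"translation": [0, 0, -0.004], "rotation": [0, 0, 0]}, {"translation": [0, 0, -0.005], "rotation": [0, 0, 0]}, {"translation": [0, 0, -0.006], "rotation": [0, 0, 0]}, {"translation": [0, 0, -0.008], "rotation": [0, 0, 0]}, {"translation": [0, 0, -0.01], "rotation": [0, 0, 0]}, {"translation": [0, 0, -0.01], "rotation": [0, 0, 0]}, {"translation": [0, 0, -0.01], "rotation": [0, 0, 0]}]}}

```text
t: 10.4
eef_pos: [0.4922, -0.259, 0.0602]
ee_rot: [3.141, -0.001, -0.308]
force: [-3.1, 3.1, 12.8]
width: 0.0007
gripper_force: 6.2
```

>>> {"op": "apply_moves", "data": {"steps": [{"translation": [0, 0, 0.005], "rotation": [0, 0, 0]}, {"translation": [0, 0, 0.02], "rotation": [0, 0, 0]}, {"translation": [0, 0, 0.05], "rotation": [0, 0, 0]}, {"translation": [0, 0, 0.1], "rotation": [0, 0, 0]}, {"translation": [0, 0, 0.18], "rotation": [0, 0, 0]}, {"translation": [0, 0.05, 0.28], "rotation": [0, 0, 0]}, {"translation": [-0.05, 0.12, 0.36], "rotation": [0, 0, 0]}, {"translation": [-0.1, 0.2, 0.4], "rotation": [0, 0, 0]}, {"translation": [-0.12, 0.212, 0.4], "rotation": [0, 0, 0]}, {"translation": [-0.12, 0.212, 0.4], "rotation": [0, 0, 0]}]}}

```text
t: 11.23
eef_pos: [0.4614, -0.2051, 0.1603]
ee_rot: [-3.141, -0.002, -0.308]
force: [-1.1, 0.5, -0.4]
width: 0.0005
gripper_force: 0.0
```

Run:
```python
from h import *
s=get_state();print(s['t'],s['eef_pos'].round(4),s['force'].round(1))
w=grab_frame('wrist'); f=grab_frame('scene')[180:280,170:370]
o=cv2.imread('pics/scene0.png')[180:280,170:370]
cv2.imwrite('pics/end.png',np.vstack([cv2.resize(np.hstack([o,f]),(800,200),interpolation=cv2.INTER_CUBIC),np.pad(w[:250],((0,0),(0,240),(0,0)))]))
```

```text
11.2333 [ 0.4614 -0.2051  0.1603] [-1.1  0.5 -0.4]
```

View pics/end.png

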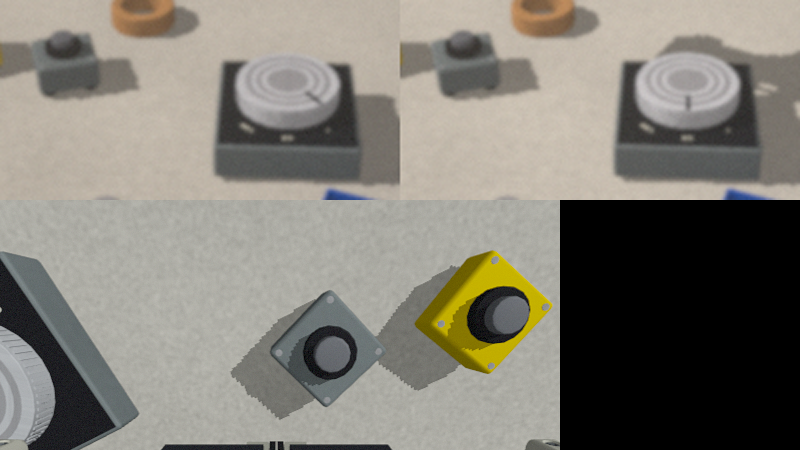

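Run:
```python
from h import *
for z in (.058,.062,.066,.070):
    p=[.4910+(z-.056)/6,-.2612+(z-.056)*.119,z]; print(z,np.round(proj('scene',p),1),np.round(proj('side',p),1))
a=cv2.imread('pics/scene0.png')[180:235,175:230]; b=cv2.imread('pics/side0.png')[250:305,292:347]
cv2.imwrite('pics/bt.png',cv2.convertScaleAbs(np.hstack([cv2.resize(x,(385,385),interpolation=cv2.INTER_CUBIC) for x in (a,b)]),alpha=1.8))
```

```text
0.058 [200.7 200.1] [318.7 273.7]
0.062 [200.6 198.9] [318.9 271.9]
0.066 [200.6 197.7] [319.1 270.2]
0.07 [200.5 196.5] [319.4 268.5]
```

View pics/bt.png

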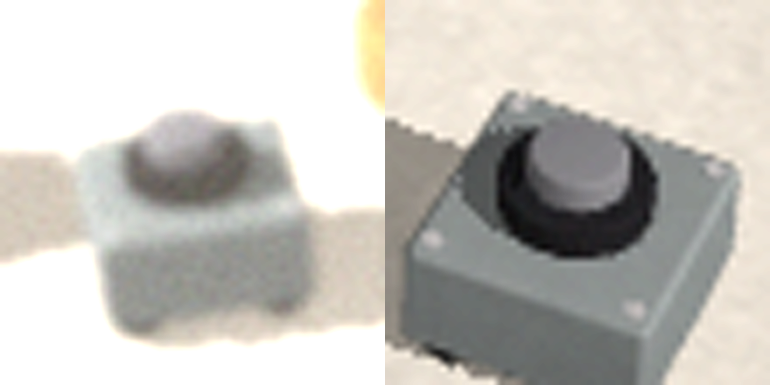

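The press reached a hard stop: 12.8 N against the 5 N needed, about 6 mm below the estimated free top. The last views show the button back up, the dial on two dots, and nothing shifted. I'm handing it in.

```bash
python3 -c "
from station import *
print(job_done())"
```

```text
the job is handed in; nothing more can be done
None
```

I turned the dial one click to the two-dot mark, then pressed the button to its stop (12.8 N) and let it come back up. The job is handed in; it took about 11 s, and neither unit nor any bystander moved in the views I checked.

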